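Hold a slide carrier over the light box for inspection

TASK

The slide in its carrier is to be inspected over the light box. First set the light box's dimmer lever to the long middle mark, halfway along its swing, and let go of it; then pick up the slide carrier by its handle bar, lift it clear over the test tube rack, and finish while still holding it motionless and level about 15 mm above the light box's window, centred over it with the long side along the window's long side. The carrier must not touch the light box, and the rack, its tubes and the beaker must be left undisturbed.

Things in the scene. Friction and masses are not known exactly. Their poses are not given: they have to be found in the camera images.
- light_box: Flat grey light box, 140 (x) x 220 (y) x 40 mm high, fixed to the worktop; its place and yaw vary. Origin: centre of its underside; x points to its back (away from the robot at yaw 0), y along its length to the left, z up. White window 60 (x) x 94 (y) mm with a thin black rim (1.5 mm proud) in the right part of its top, dimmer lever with five scale marks in the left part.
- window (a point): Centre of the light box's white window, on the top face (40 mm above the worktop); axes as the light box's: y along the window's long side (94 mm), x along the short side (60 mm), z up.
- dimmer (a joint): Angle of the dimmer lever about its upright pivot, rad, 0 to 1.2; positive is counter-clockwise from above. 0: the arm points to the box's front left; 0.6: straight to the box's front (its -x) at the long middle mark, which is the setting wanted; 1.2: front right. Stays where it is left: light friction, about 1 N at the knob.
- dimmer_pivot (a point): The lever's pivot, on the box's top face (40 mm above the worktop), 30 mm behind and 60 mm left of the box's centre; axes as the light box's. (Left of the box a microscope, over 0.35 m tall, stands fixed on the worktop at world x 0.28 to 0.73, y 0.38 to 0.60: keep arm and gripper clear of it.)
- dimmer_knob (a point): On the axis of the lever's upright round black knob, 60 mm from the pivot: 14 mm in diameter, reaching from 8 to 40 mm above the box's top; this point is 28 mm above the box's top (68 mm above the worktop). Its -x axis points along the arm from pivot to knob, z up. The arm is 9 mm wide, its top 8 mm above the box.
- slide_carrier: Loose slide carrier, about 0.12 kg: flat grey frame 56 (x) x 90 (y) x 6 mm holding a glass slide, under an aluminium handle: two end uprights and a level bar along y, 10 mm wide (x), 10 mm high, 86 mm long, its middle 51 mm above the underside, 40 mm of free height under it. Origin: centre of the underside; y along the long side, z up. Same after half a turn.
- tube_rack: Loose wooden test tube rack, 50 (x) x 186 (y) x 85 mm high, standing between carrier and light box with its length roughly away from the robot. Origin: centre of the underside; y along its length. With its tubes it stands 143 mm high.
- test_tube_0: Test tube, 18 mm in diameter, 126 mm long, upright in the rack, its bottom 17 mm above the worktop. Origin: centre of its bottom, z up. To be left alone.
- test_tube_1: A second test tube of the same size in the same rack. Origin: centre of its bottom, z up. To be left alone.
- beaker: Small loose glass beaker, 45 mm in diameter, 57 mm high, beyond the rack. Origin: centre of the underside, z up. To be left alone.
There are look-alikes about, which are no part of the job. Leave any turquoise look-alike of the slide_carrier alone.

How it is judged:
By the outcome, as a careful person would: the job done as asked, in the order asked, and still so for the second after the job is handed in, while the arm keeps its last pose, push and grip.
It also fails if it takes over 61 s, if anything falls off the work surface, if the arm or the gripper's body presses on something with over 40 N, if the wrist force passes 120 N, or if a joint passes its speed limit or range.

ROBOT

A 6-joint arm with a two-finger parallel gripper is mounted at the origin on a cart in front of the work surface, level with it; the furniture and walls round the work are solid. World frame = base frame: x ahead of the robot, y to its left, z up, the work surface at z = 0. Lengths are in m, angles in rad, forces in N, time in s.
With the tool pointing down it reaches from about 0.3 to 0.875 m from the base axis. Payload 6.4 kg.
Tool frame: the origin (TCP) lies at the very end of the fingers, on their centre line; the grasp point (between the pads) lies 19 mm behind it; z points along the fingers, y is the line along which they close (so a half turn about z gives the same grasp; the last joint's range is limited). The gripper opens to 85 mm and grips with 20 to 120 N. Pads are 22 mm wide; open, the fingers measure 114 mm over their backs; the gripper's body (76 mm by 85 mm) begins 54 mm behind the grasp point. The pads swing forward as they close: fully open they stand 13 mm farther back than shut.
Start: joints at [-1.402, 0.181, 1.607, -0, 1.354, -0.206], TCP at [0.211, -0.535, 0.231] pointing down, gripper open.
Joint ranges: [-2.99, 2.99], [-0.89, 2.07], [0.3, 2.58], [-1.14, 4.28], [0, 2.63], [-3.12, 3.12]. Speed limits (rad/s): [2.57, 2.57, 3.01, 3.14, 3.14, 3.14].

INTERFACE

Orientations are given as a unit quaternion [w, x, y, z].
In Python, from bench import telemetry, camera, ctrl, spotter gives the robot as it stands.
- The arm moves only by the tool send_rows, never from a script. Its argument "series" is a list of rows, each a list of 3 entries, a list of its own where there are three numbers: the turn, a rotation vector about the world's x, y, z in degrees, then the shift along the world's x, y, z in mm, then the closure, from -1 (fully open) to 1 (shut), so that 0 is half open. In form: [[[rx, ry, rz], [dx, dy, dz], gripper], ...]. A call has 1 to 10 rows; each row is the pose to reach, as a shift and turn from the pose commanded when the call began; what a row does not reach only later rows make up. A row lasts 1/8 s, in which the tool goes at most 62.5 mm and 10.7 degrees, less where a joint would pass 70% of its speed; a pose out of reach is approached as far as the arm can. A call with a gripper value outside its range is refused whole. The fingers move at their own pace and stop on an object; the grip force is fixed at half the most. Time passes only in rows, so rows that repeat a pose let the fingers close. It gives the time, the measured TCP pose, the force, the opening and the grip force at its end, in the units of the state.
- telemetry.get_obs(): the state, without advancing time (a new reading comes with each control period).
- camera(name): name is "side" or "top" or "wrist"; returns a dict with "pixels" (420x560x3 uint8, red, green, blue), "camera_matrix" (3x3 intrinsics, pixels), "xyz" and "orientation" of the camera in the world. Camera axes: x right, y up, looking along -z (the intrinsics and any distortion apply to the point x, -y, -z); pixel columns grow to the right and rows downward; lengths in m; the calibration is good to about 2 mm. A picture is of the moment at which its call begins. There is no depth.
- ctrl.hand_in(): hands the job in; it is judged then, once.
Trained networks look in the newest picture that a camera, given by its name, has taken for a name from the list of things; names that differ only in an ending like _2 or _b are one class to them, and where a whole thing is asked for, a point or a joint stands for the part that bears it (a point fixed in the world has none). Each returns a list of dicts, best first, with "conf" (0 to 1); they miss things now and then, are a little off and sometimes report something else, mostly with a low value. They report only what shows in the picture. A call takes as long as a camera call. They do not tell look-alikes from the thing itself.
- spotter.boxes_of(thing, camera): "xyz" ([x, y, z] in m, in world coordinates, good to about 4 mm: the middle of the surface that is visible of it).
- spotter.landmark_of(thing, camera): "xyz" ([x, y, z] in m, in world coordinates, good to about 4 mm: a listed point, or the origin of a listed thing).
The state is a dict: "time_s": time; "q": joint angles; "dq": joint speeds; "joint_efforts": joint torques, N m; "eef_pos": TCP position; "eef_rot": TCP orientation; "wrist_force": force on the tool from outside, world axes, zero at the start; "torque": the same for the moment, N m; "opening": opening from 0.0 (shut) to 1.0 (fully open); "grasp_force": force on a finger pad.
Only numpy, scipy, OpenCV 4.12 (cv2) and the standard library are available. Lean on these libraries where they do the work, as an engineer would, in place of code of your own. Each camera call takes 0.05 s, during which the arm holds its last target. There are 200 camera calls.

## Working session

There is one attempt and no reset: what is moved stays moved. The work goes in short steps, Python scripts to look and compute and a tool call to move; the robot and the scene stay as the last step left them, time stands still between calls to the robot, and variables do not carry over. Pictures are saved under pics/ and viewed, at most 13 in all, crops included, and the job is handed in when it is done.

Besides the shell and the picture viewer there is one more tool, called after "Request:" by a JSON object that holds its "api" and its "payload", one argument or row to a line. send_rows: Moves the arm, as the interface text tells. Its arguments: {"type":"object","properties":{"series":{"type":"array","items":{"type":"array"}}},"required":["series"]}

```bash
mkdir -p pics; cat > h.py <<'E'
import numpy as np, cv2
from scipy.spatial.transform import Rotation as R
from bench import telemetry, camera, ctrl, spotter
def q2R(q): return R.from_quat([q[1],q[2],q[3],q[0]]).as_matrix()
def shot(n,f=None):
    c=camera(n)
    if f: cv2.imwrite('pics/'+f,c['pixels'][:,:,::-1])
    return c
def ray(c,uv,z):
    K=np.array(c['camera_matrix']); M=q2R(c['orientation']) ; o=np.array(c['xyz'])
    d=np.linalg.inv(K)@[uv[0],uv[1],1]; d=M@[d[0],-d[1],-d[2]]
    return o+d*(z-o[2])/d[2]
def proj(c,p):
    K=np.array(c['camera_matrix']); M=q2R(c['orientation'])
    v=M.T@(np.array(p)-c['xyz']); v=K@[v[0],-v[1],-v[2]]; return v[:2]/v[2]
E
python3 - <<'E'
from h import *
cs={n:shot(n,n+'0.png') for n in('top','side')}
print(cs['top'].keys(), cs['top']['xyz'],cs['side']['xyz'])
for n in cs:
  for t in ['light_box','window','dimmer_pivot','dimmer_knob','slide_carrier','tube_rack','test_tube_0','beaker']:
    for d in spotter.landmark_of(t,n): print(n,t,round(d['conf'],2),np.round(d['xyz'],3),np.round(proj(cs[n],d['xyz'])))
print(telemetry.get_obs())
E
```

```text
dict_keys(['pixels', 'camera_matrix', 'xyz', 'orientation']) [ 0.32170712 -0.01693539  1.10471994] [ 0.51533275 -0.8504146   0.59226729]
top light_box 0.67 [0.529 0.074 0.004] [233. 212.]
top window 0.98 [0.526 0.028 0.039] [251. 211.]
top dimmer_pivot 0.86 [0.557 0.138 0.037] [205. 197.]
top dimmer_knob 0.65 [0.507 0.112 0.067] [214. 216.]
top slide_carrier 0.94 [ 0.518 -0.268 -0.003] [371. 219.]
top slide_carrier 0.92 [ 0.346  0.031 -0.002] [249. 288.]
top slide_carrier 0.9 [ 0.394 -0.301 -0.   ] [387. 270.]
top tube_rack 0.58 [ 0.53  -0.124  0.   ] [313. 213.]
top test_tube_0 0.62 [ 0.467 -0.129  0.019] [316. 238.]
top test_tube_0 0.44 [ 0.563 -0.121  0.011] [313. 199.]
top beaker 0.75 [ 0.674 -0.113  0.002] [309. 157.]
top beaker 0.63 [ 0.561 -0.12   0.013] [312. 200.]
side light_box 0.79 [0.533 0.081 0.002] [290. 222.]
side window 0.68 [0.526 0.031 0.041] [288. 220.]
side dimmer_pivot 0.69 [0.562 0.137 0.044] [302. 196.]
side dimmer_knob 0.77 [0.501 0.112 0.07 ] [277. 192.]
side slide_carrier 0.95 [ 0.515 -0.256  0.002] [282. 322.]
side slide_carrier 0.68 [ 0.396 -0.298 -0.001] 
[... 172 characters left out ...]
. 274.]
{'time_s': 0.9, 'q': array([-1.40231026e+00,  1.80771273e-01,  1.60698987e+00, -2.54000483e-05,
        1.35380745e+00, -2.06264095e-01]), 'dq': array([-0.00033388, -0.00081673,  0.00053506, -0.00038748,  0.00024179,
       -0.00098943]), 'joint_efforts': array([-3.45334984e-04, -4.44833779e+01, -3.51683736e+01, -3.39859107e-04,
        6.85095893e-04, -2.77994396e-06]), 'eef_pos': array([ 0.210504  , -0.53510107,  0.23130953]), 'eef_rot': array([ 1.17933887e-05,  9.82496081e-01,  1.86283254e-01, -1.26272481e-05]), 'wrist_force': array([-0.22208425, -0.50051907,  0.89007348]), 'torque': array([-0.00036414, -0.01157021, -0.02789167]), 'grasp_force': 0.0, 'opening': 0.9964980688719272}
```

```bash
python3 -c "
import cv2,numpy as np
a=cv2.imread('pics/top0.png');b=cv2.imread('pics/side0.png');print(a.shape)"
```

```text
(420, 560, 3)
```

View pics/top0.png

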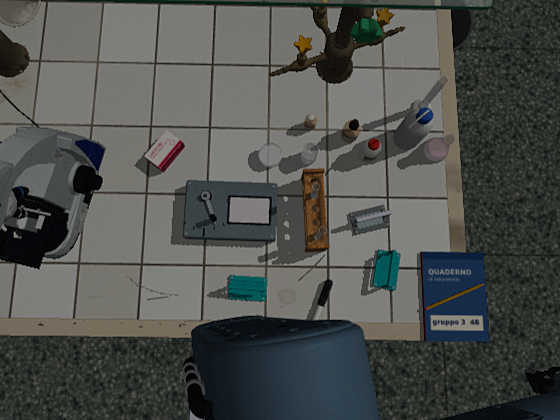

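View pics/side0.png

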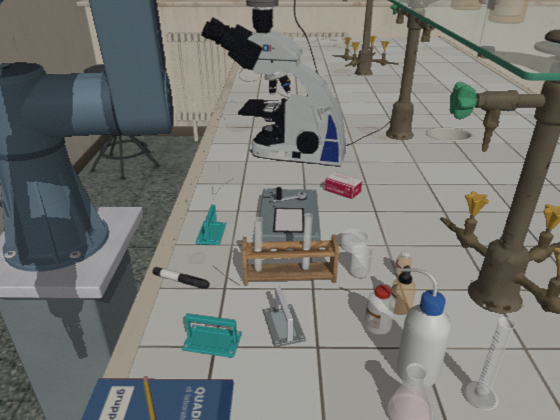

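Candidates for the carrier, in top-camera pixels: grey with an aluminium bar at (370,219), turquoise at (247,288) and turquoise at (386,270). I choose the grey one and will check it in a close crop.

```bash
python3 - <<'E'
from h import *
c=shot('top'); im=c['pixels']
# window
g=im[185:240,225:275].min(2); m=(g>150).astype(np.uint8)
n,l,s,_=cv2.connectedComponentsWithStats(m); k=1+s[1:,4].argmax()
P=np.argwhere(l==k)[:,::-1]+[225,185]
def rect(P,z):
    W=np.array([ray(c,p,z)[:2] for p in P]); r=cv2.minAreaRect((W*1000).astype(np.float32)); return r
print('win',rect(P,.04))
# light box corners: grey body
sub=im[170:250,175:290]
a=cv2.resize(im[170:250,175:290][:,:,::-1],None,fx=5,fy=5,interpolation=cv2.INTER_CUBIC)
b=cv2.resize(im[190:250,335:405][:,:,::-1],None,fx=5,fy=5,interpolation=cv2.INTER_CUBIC)
o=np.zeros((400,a.shape[1]+0,3),np.uint8); o=a
s=shot('side')
out=np.zeros((600,800,3),np.uint8); b2=b[:300]
d=cv2.resize(s['pixels'][280:350,175:310][:,:,::-1],None,fx=3,fy=3)
a=cv2.resize(a,None,fx=.78,fy=.78)
out[:a.shape[0],:a.shape[1]]=a; out[:300,450:800]=b2; out[330:540,:405]=d
cv2.imwrite('pics/crop1.png',out)
E
```

```text
Traceback (most recent call last):
ValueError: attempt to get argmax of an empty sequence
```

```bash
python3 - <<'E'
from h import *
c=shot('top'); im=c['pixels']
g=im[190:230,222:276].min(2); print(g.max())
m=(g>0.72*np.percentile(g,95)).astype(np.uint8)
n,l,s,_=cv2.connectedComponentsWithStats(m); k=l[20,28]
P=np.argwhere(l==k)[:,::-1]+[222,190]
W=np.array([ray(c,p,.04)[:2] for p in P]); print('win',s[k],cv2.minAreaRect((W*1000).astype(np.float32)))
a=cv2.resize(im[170:250,175:290][:,:,::-1],None,fx=3.8,fy=3.8,interpolation=cv2.INTER_CUBIC)
b=cv2.resize(im[190:250,335:405][:,:,::-1],None,fx=5,fy=5,interpolation=cv2.INTER_CUBIC)
s=shot('side')
out=np.zeros((600,800,3),np.uint8)
d=cv2.resize(s['pixels'][280:350,175:310][:,:,::-1],None,fx=3,fy=3)
out[:a.shape[0],:a.shape[1]]=a; out[:300,450:800]=b; out[330:540,:405]=d
cv2.imwrite('pics/crop1.png',out)
E
```

```text
143
win [  7   7  40  26 957] ((527.6824951171875, 33.07770538330078), (92.5179672241211, 59.728843688964844), 88.94257354736328)
```

View pics/crop1.png

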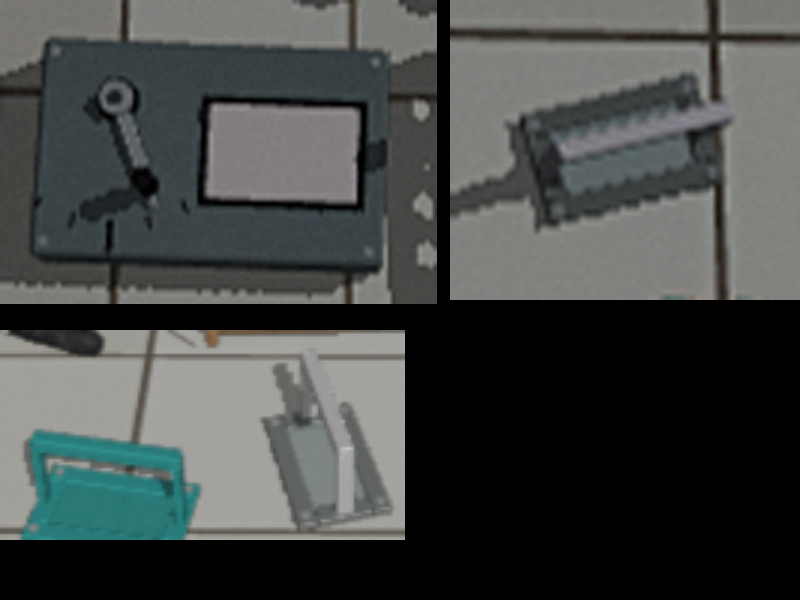

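The crop confirms the grey carrier with its aluminium bar (bar from crop (560,150) to (730,112)). On the light box, the lever pivot is at crop (118,97), the knob at (145,182) and the long mark at (109,235).

```bash
python3 - <<'E'
from h import *
c=shot('top')
A=lambda u,v,z: ray(c,(u/3.8+175-.4,v/3.8+170-.4),z)
B=lambda u,v,z: ray(c,((u-450)/5+335-.4,v/5+190-.4),z)
cor=[A(*p,.04) for p in[(48,40),(387,52),(381,268),(36,256)]]
print('corners',np.round(cor,4)); print('centre',np.mean(cor,0))
e=cor[0]-cor[1]+cor[3]-cor[2]; print('yaw',np.degrees(np.arctan2(-e[0],e[1])),np.linalg.norm(cor[0]-cor[1]))
w=[A(*p,.0415) for p in[(203,98),(367,106),(363,209),(198,201)]]; e=w[0]-w[1]+w[3]-w[2]
print('win',np.mean(w,0),np.degrees(np.arctan2(-e[0],e[1])))
print('pivot',A(118,97,.05),'knob',A(145,180,.08),'mark',A(109,222,.04),A(109,250,.04))
b=[B(*p,.056) for p in[(562,151),(730,112)]]; e=b[0]-b[1]; print('bar',np.mean(b,0),np.degrees(np.arctan2(-e[0],e[1])),np.linalg.norm(e))
f=[B(*p,.006) for p in[(520,115),(692,75),(720,182),(543,228)]]; e=f[0]-f[1]+f[3]-f[2];print('frame',np.mean(f,0),np.degrees(np.arctan2(-e[0],e[1])))
E
```

```text
corners [[ 0.5978  0.1829  0.04  ]
 [ 0.5939 -0.0313  0.04  ]
 [ 0.4564 -0.0295  0.04  ]
 [ 0.4604  0.1833  0.04  ]]
centre [0.52709193 0.07634434 0.04      ]
yaw -1.0583096997691286 0.2142037116111257
win [0.52724597 0.03283904 0.0415    ] -1.8466345788192555
pivot [0.55943641 0.13573913 0.05      ] knob [0.50203662 0.11308201 0.08      ] mark [0.48229016 0.13935361 0.04      ] [0.46482015 0.13858907 0.04      ]
bar [ 0.51524416 -0.26035327  0.056     ] 14.081861571201728 0.08190630251451295
frame [ 0.51515152 -0.25831088  0.006     ] 14.824836419633616
```

Request:
{"api": "send_rows", "payload": {
  "series": [
    [[0,0,0],[24,53,0],-1],
    [[0,0,0],[48,106,0],-1],
    [[0,0,0],[72,159,0],-1],
    [[0,0,0],[96,212,0],-1],
    [[0,0,0],[120,265,0],-1],
    [[0,0,0],[144,318,0],-1],
    [[0,0,0],[168,371,0],-1],
    [[0,0,0],[192,424,0],-1],
    [[0,0,0],[216,477,0],-1],
    [[0,0,0],[240,530,0],-1]
  ]
}}

```text
time_s: 2.35
eef_pos: [0.4512, -0.0033, 0.2317]
eef_rot: [0.0, 0.982, 0.186, 0.001]
wrist_force: [0.7, -0.3, 0.3]
opening: 1.002
grasp_force: 0.0
```

Request:
{"api": "send_rows", "payload": {
  "series": [
    [[0,0,0],[20,50,-10],-1],
    [[0,0,0],[40,100,-20],-1],
    [[0,0,0],[51,117,-31],-1],
    [[0,0,0],[51,117,-31],-1]
  ]
}}

```text
time_s: 2.85
eef_pos: [0.501, 0.1131, 0.1993]
eef_rot: [-0.0, 0.982, 0.188, -0.001]
wrist_force: [0.2, -0.9, 0.1]
opening: 1.003
grasp_force: 0.0
```

```bash
python3 - <<'E'
from h import *
o=telemetry.get_obs(); print(o['eef_pos'],o['eef_rot'],o['q'],o['time_s'])
cs={n:shot(n,n+'1.png') for n in('wrist','top')}
print(cs['wrist']['xyz'])
for n in cs:
  for t in ['window','dimmer_pivot','dimmer_knob','light_box']:
    for d in spotter.landmark_of(t,n)[:2]: print(n,t,round(d['conf'],2),np.round(d['xyz'],4),np.round(proj(cs[n],d['xyz'])))
E
```

```text
[0.50103811 0.11308392 0.19930015] [-1.90757133e-04  9.82245123e-01  1.87599072e-01 -1.03453323e-03] [-9.40160644e-03  7.66721371e-02  1.79066718e+00 -3.46863228e-05
  1.27635702e+00  1.18397011e+00] 2.85
[0.57831686 0.14364783 0.34202692]
wrist window 0.97 [0.5289 0.0325 0.0404] [370. 198.]
wrist dimmer_pivot 0.86 [0.5614 0.1333 0.0383] [283. 123.]
wrist dimmer_knob 0.68 [0.5043 0.1125 0.0662] [281. 199.]
wrist light_box 0.71 [5.311e-01 7.990e-02 2.000e-04] [320. 169.]
top window 0.79 [0.5291 0.0326 0.0385] [249. 209.]
top light_box 0.88 [0.5274 0.0738 0.0022] [233. 213.]
top light_box 0.63 [ 0.5286 -0.125   0.0024] [314. 213.]
```

View pics/wrist1.png

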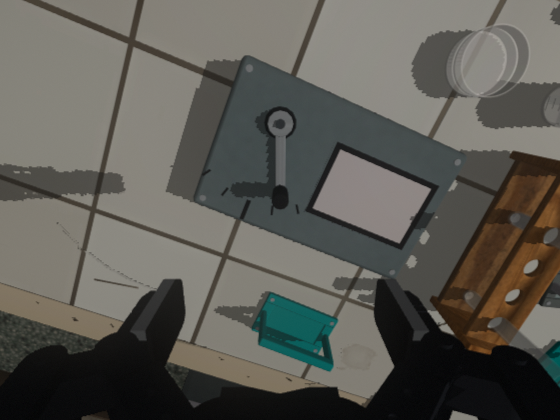

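The wrist picture shows the box corners at (248,57), (463,154), (392,275) and (197,201). The pivot is at (280,123), the knob top at (281,190), the window corners at about (340,145), (437,187), (403,247) and (308,208), and the long mark at (245,209).

```bash
python3 - <<'E'
from h import *
c=shot('wrist'); im=c['pixels']
g=cv2.cvtColor(im,cv2.COLOR_RGB2GRAY)
m=(g[140:255,300:445]>0.75*g[197,370]).astype(np.uint8); n,l,s,ct=cv2.connectedComponentsWithStats(m); k=l[57,70]
P=np.argwhere(l==k)[:,::-1]+[300,140]
W=np.array([ray(c,p,.04)[:2] for p in P]); print('win',s[k],cv2.minAreaRect((W*1000).astype(np.float32)))
cor=[ray(c,p,.04) for p in[(248,57),(463,154),(393,275),(196,201)]]
e=cor[0]-cor[1]+cor[3]-cor[2]; print('box',np.mean(cor,0),np.degrees(np.arctan2(-e[0],e[1])),np.linalg.norm(cor[0]-cor[1]),np.linalg.norm(cor[0]-cor[3]))
print('pivot',ray(c,(280,123),.05),'knobtop',ray(c,(281,190),.08),ray(c,(281,205),.05),'mark',ray(c,(250,201),.04),ray(c,(243,216),.04))
E
```

```text
win [  11   10  117   92 6051] ((528.92236328125, 31.475008010864258), (93.70323181152344, 59.667579650878906), 88.94927978515625)
box [0.53209298 0.07536507 0.04      ] -0.8269660133921547 0.20807377966126261 0.13502526905048157
pivot [0.56221058 0.1343338  0.05      ] knobtop [0.51517808 0.11500733 0.08      ] [0.4947391  0.10673784 0.05      ] mark [0.48482662 0.13432117 0.04      ] [0.46822526 0.1354725  0.04      ]
```

Request:
{"api": "send_rows", "payload": {
  "series": [
    [[0,0,0],[2,0,-50],-1],
    [[0,0,0],[2,0,-100],-1],
    [[0,0,0],[2,0,-132],-1],
    [[0,0,0],[2,0,-142],-0.5],
    [[0,0,0],[2,0,-142],0.2],
    [[0,0,0],[2,0,-142],0.6],
    [[0,0,0],[2,0,-142],1],
    [[0,0,0],[2,0,-142],1],
    [[0,0,0],[2,0,-142],1],
    [[0,0,0],[2,0,-142],1]
  ]
}}

```text
time_s: 4.65
eef_pos: [0.5047, 0.112, 0.0599]
eef_rot: [0.0, 0.982, 0.186, 0.001]
wrist_force: [-1.5, 0.6, 5.1]
opening: 0.135
grasp_force: 58.5
```

```bash
python3 - <<'E'
from h import *
o=telemetry.get_obs(); print(o['eef_pos'],o['eef_rot'],o['opening'],o['grasp_force'],o['wrist_force'])
c=shot('wrist','wrist2.png'); print(spotter.landmark_of('dimmer_knob','wrist'))
E
```

```text
[0.50469825 0.11196285 0.05992176] [2.60604423e-04 9.82483173e-01 1.86346294e-01 1.34338485e-03] 0.1354193309872187 58.48120093345642 [-1.47142027  0.62420486  5.11922452]
[{'xyz': [0.5024, 0.1136, 0.0704], 'conf': 0.7}]
```

View pics/wrist2.png

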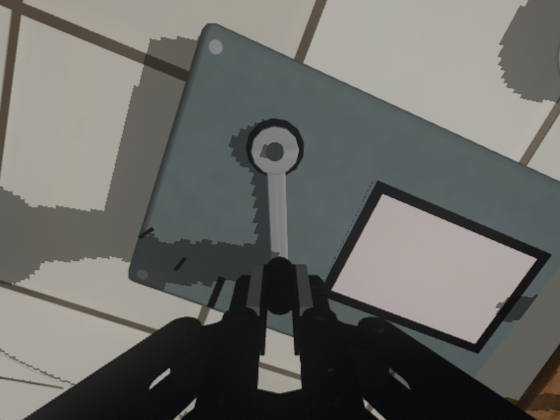

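Request:
{"api": "send_rows", "payload": {
  "series": [
    [[0,0,-4],[-1,4,1],1],
    [[0,0,-8],[-2,8,1],1],
    [[0,0,-12],[-3,12,1],1],
    [[0,0,-16],[-3.5,16,1],1],
    [[0,0,-20],[-4,20,1],1],
    [[0,0,-22],[-4,23,1],1],
    [[0,0,-22],[-4,23,1],1],
    [[0,0,-22],[-4,23,1],1]
  ]
}}

```text
time_s: 5.75
eef_pos: [0.4996, 0.135, 0.0599]
eef_rot: [-0.0, 1.0, -0.004, 0.0]
wrist_force: [-3.8, 0.5, 5.0]
opening: 0.134
grasp_force: 59.4
```

```bash
python3 - <<'E'
from h import *
o=telemetry.get_obs(); print(o['eef_pos'],o['eef_rot'],o['opening'],o['grasp_force'],o['wrist_force'])
c=shot('wrist','wrist3.png'); print(spotter.landmark_of('dimmer_knob','wrist'),spotter.landmark_of('dimmer_pivot','wrist'),spotter.landmark_of('window','wrist'))
im=c['pixels']; g=cv2.cvtColor(im,cv2.COLOR_RGB2GRAY)
cv2.imwrite('pics/wrist3b.png',cv2.resize(im[100:340,120:440][:,:,::-1],None,fx=2.5,fy=2.5))
E
```

```text
[0.49960618 0.1350151  0.05991242] [-1.23694683e-04  9.99991094e-01 -4.21593653e-03  1.48785776e-04] 0.1338338937021851 59.43683981895447 [-3.78967009  0.49225938  4.99192506]
[{'xyz': [0.4962, 0.1362, 0.0675], 'conf': 0.68}] [{'xyz': [0.5625, 0.1333, 0.0395], 'conf': 0.66}] [{'xyz': [0.5275, 0.0333, 0.042], 'conf': 0.6}]
```

View pics/wrist3b.png

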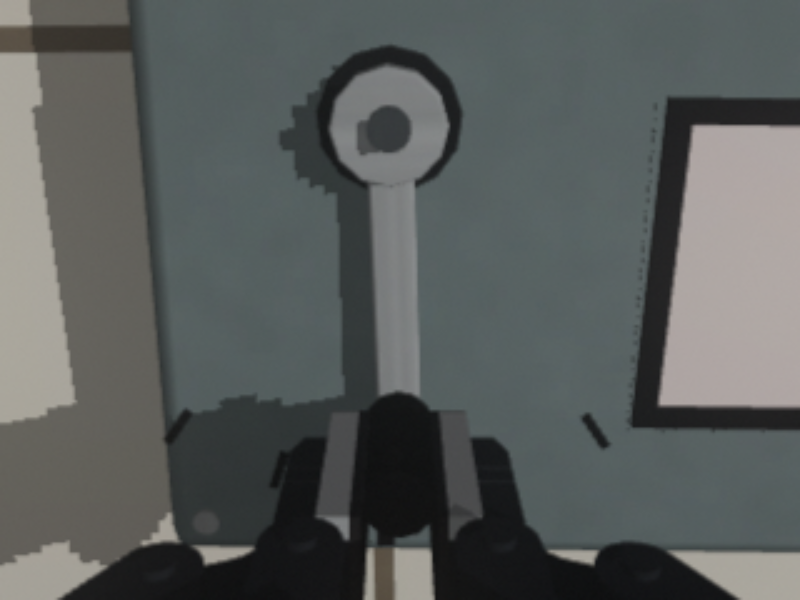

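```bash
python3 - <<'E'
from h import *
c=shot('wrist')
A=lambda u,v,z: ray(c,(u/2.5+120-.3,v/2.5+100-.3),z)
def ang(p,q,z): d=A(*q,z)-A(*p,z); return np.degrees(np.arctan2(-d[1],-d[0])),A(*p,z)
print(ang((389,126),(398,390),.048),ang((392.5,185),(398.5,390),.048),ang((370,185),(379,390),.048),ang((414,185),(419,390),.048))
print('win',ang((691,125),(658,405),.04), ang((668,98),(633,426),.0415),'box', ang((134,0),(176,515),.04))
w=A(668,98,.0415),A(800,99,.0415); d=w[0]-w[1]; print('rim top', np.degrees(np.arctan2(-d[0],d[1])))
w=A(185,547,.04),A(800,548,.04); d=w[0]-w[1]; print('box front', np.degrees(np.arctan2(-d[0],d[1])))
print(A(389,126,.052))
E
```

```text
(np.float64(1.317235507551705), array([0.56084555, 0.13630174, 0.048     ])) (np.float64(1.0778405555054922), array([0.54983711, 0.13576872, 0.048     ])) (np.float64(1.4088945508741972), array([0.54986964, 0.13999986, 0.048     ])) (np.float64(1.275293028262431), array([0.54980602, 0.13172564, 0.048     ]))
win (np.float64(-0.8177842753908497), array([0.55947657, 0.07803769, 0.04      ])) (np.float64(-0.7428928238681735), array([0.56479836, 0.08344637, 0.0415    ])) box (np.float64(-1.3251098717965362), array([0.58314667, 0.18317927, 0.04      ]))
rim top -0.8661072961427725
box front -0.5506330182090566
[0.56140151 0.13625189 0.052     ]
```

Request:
{"api": "send_rows", "payload": {
  "series": [
    [[0,0,-1],[0,2.2,0],1],
    [[0,0,-1],[0,2.2,0],1],
    [[0,0,-1],[0,2.2,0],0.5],
    [[0,0,-1],[0,2.2,0],0.2],
    [[0,0,-1],[0,2.2,0],0],
    [[0,0,-1],[0,2.2,0],0],
    [[0,0,-1],[0,2.2,40],0],
    [[0,0,-1],[0,2.2,100],-0.5],
    [[0,0,-1],[0,2.2,150],-1],
    [[0,0,-1],[0,2.2,150],-1]
  ]
}}

```text
time_s: 7.25
eef_pos: [0.5026, 0.1373, 0.2143]
eef_rot: [-0.0, 1.0, -0.013, 0.005]
wrist_force: [-0.1, -0.3, 0.2]
opening: 0.998
grasp_force: 0.0
```

```bash
python3 - <<'E'
from h import *
o=telemetry.get_obs(); print(o['eef_pos'],o['eef_rot'],o['opening'],o['q'],o['time_s'])
c=shot('wrist','wrist4.png')
for t in('dimmer_knob','dimmer_pivot','window'): print(t,spotter.landmark_of(t,'wrist'))
im=c['pixels']
cv2.imwrite('pics/wrist4b.png',cv2.resize(im[60:300,140:460][:,:,::-1],None,fx=2.5,fy=2.5))
E
```

```text
[0.50260739 0.13731356 0.21431761] [-2.54631831e-04  9.99901122e-01 -1.32015243e-02  4.83739919e-03] 0.9984822956486139 [3.86258028e-02 6.92808594e-02 1.76668084e+00 7.66787148e-06
 1.29594272e+00 1.63582421e+00] 7.25
dimmer_knob [{'xyz': [0.4992, 0.1392, 0.0676], 'conf': 0.8}]
dimmer_pivot [{'xyz': [0.5593, 0.1361, 0.0366], 'conf': 0.96}]
window [{'xyz': [0.5312, 0.0325, 0.0405], 'conf': 0.88}]
```

View pics/wrist4b.png

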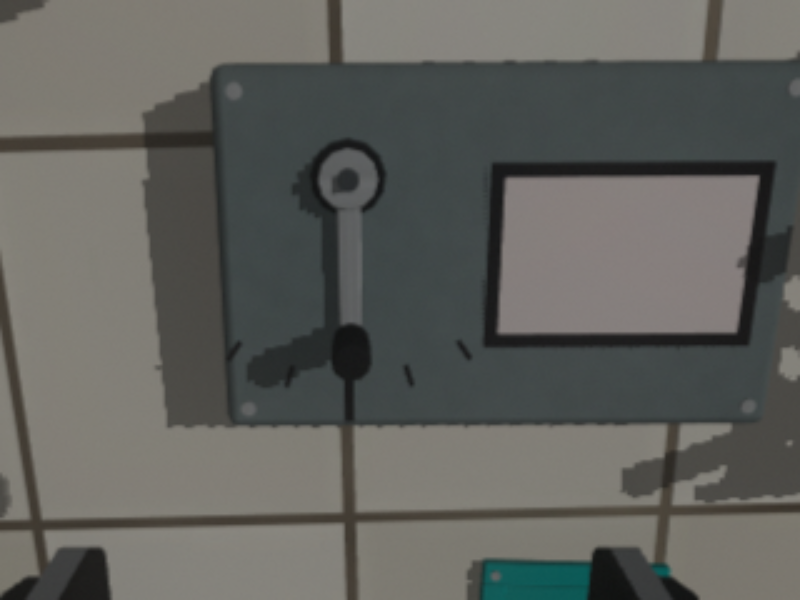

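The picture shows the lever in line with the long middle mark at (349,400), and the knob free. Next is the carrier.

Request:
{"api": "send_rows", "payload": {
  "series": [
    [[0,0,10.6],[1,-40,15],-1],
    [[0,0,21.2],[3,-80,25],-1],
    [[0,0,31.8],[4,-120,25],-1],
    [[0,0,42.4],[5,-160,25],-1],
    [[0,0,53],[6,-200,25],-1],
    [[0,0,63.6],[8,-240,25],-1],
    [[0,0,74.2],[9,-280,25],-1],
    [[0,0,84.8],[10,-320,20],-1],
    [[0,0,95.4],[12,-360,5],-1],
    [[0,0,106],[13,-396,-10],-1]
  ]
}}

```text
time_s: 8.7
eef_pos: [0.5116, -0.2598, 0.1968]
eef_rot: [-0.002, 0.61, 0.792, 0.0]
wrist_force: [0.0, 0.4, 0.1]
opening: 1.003
grasp_force: 0.0
```

```bash
python3 - <<'E'
from h import *
o=telemetry.get_obs(); print(o['eef_pos'],o['eef_rot'],o['opening'],o['q'],o['time_s'])
t=q2R(o['eef_rot'])[:,1]; print('closing yaw',np.degrees(np.arctan2(t[1],t[0])))
c=shot('wrist','wrist5.png')
for t in ('slide_carrier',):
  for d in spotter.landmark_of(t,'wrist')+spotter.landmark_of(t,'side')[:0]: print(t,d,proj(c,d['xyz']))
E
```

```text
[ 0.51161522 -0.25978406  0.19677441] [-1.61706348e-03  6.10157309e-01  7.92278639e-01  3.98248126e-05] 1.0033835440783982 [-6.76624869e-01  2.12858069e-01  1.64151446e+00  1.43351372e-05
  1.29045520e+00 -9.34904914e-01] 8.7
closing yaw 14.79827083147615
slide_carrier {'xyz': [0.5169, -0.2618, -0.0019], 'conf': 0.86} [283.67775479 187.35241753]
slide_carrier {'xyz': [0.3948, -0.2985, -0.0032], 'conf': 0.81} [163.4033625  190.84167839]
```

View pics/wrist5.png

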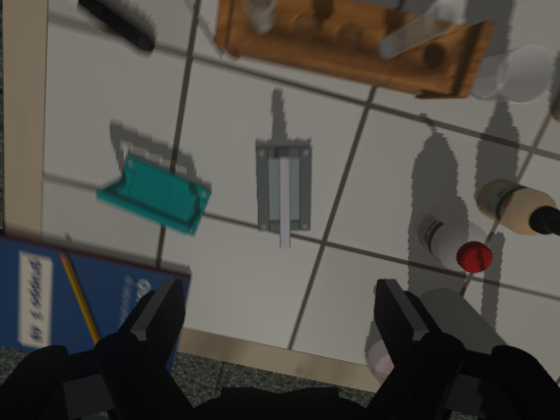

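The carrier frame is at pixels (257,141) to (310,231), and the bar runs from (284,158) to (285,248), close to vertical in the image. The turquoise look-alike is at (165,195).

```bash
python3 - <<'E'
from h import *
c=shot('wrist')
f=[ray(c,p,.006) for p in[(257,141),(311,140),(310,229),(259,232)]]
print(np.round(f,4),np.mean(f,0)); e=f[0]-f[3]+f[1]-f[2]; print(np.degrees(np.arctan2(-e[0],e[1])),np.linalg.norm(f[0]-f[1]),np.linalg.norm(f[0]-f[3]))
b=[ray(c,p,.056) for p in[(284,158),(285,248)]];e=b[0]-b[1];print('bar',np.mean(b,0),np.degrees(np.arctan2(-e[0],e[1])),np.linalg.norm(e))
E
```

```text
[[ 0.4781 -0.2204  0.006 ]
 [ 0.5291 -0.2063  0.006 ]
 [ 0.5539 -0.2963  0.006 ]
 [ 0.5019 -0.3132  0.006 ]] [ 0.51572328 -0.25905913  0.006     ]
14.88913434409231 0.05293268641453529 0.09586496332691505
bar [ 0.51633138 -0.2625366   0.056     ] 15.22055668018209 0.08323216328299528
```

Request:
{"api": "send_rows", "payload": {
  "series": [
    [[0,0,0],[4,-2,-40],-1],
    [[0,0,0],[4,-2,-80],-1],
    [[0,0,0],[4,-2,-115],-1],
    [[0,0,0],[4,-2,-140],-0.8],
    [[0,0,0],[4,-2,-158],-0.5],
    [[0,0,0],[4,-2,-166],-0.2],
    [[0,0,0],[4,-2,-166],0.3],
    [[0,0,0],[4,-2,-166],0.5],
    [[0,0,0],[4,-2,-166],0.6],
    [[0,0,0],[4,-2,-166],0.6]
  ]
}}

```text
time_s: 10.15
eef_pos: [0.5168, -0.2612, 0.0339]
eef_rot: [0.0, 0.612, 0.791, -0.0]
wrist_force: [-0.2, 0.7, 0.6]
opening: 0.197
grasp_force: 0.0
```

Request:
{"api": "send_rows", "payload": {
  "series": [
    [[0,0,0],[0,0,0],0.8],
    [[0,0,0],[0,0,0],1],
    [[0,0,0],[0,0,0],1],
    [[0,0,0],[0,0,0],1],
    [[0,0,0],[0,0,0],1]
  ]
}}

```text
time_s: 10.78
eef_pos: [0.5167, -0.2611, 0.0338]
eef_rot: [0.0, 0.612, 0.791, -0.0]
wrist_force: [-0.8, 0.9, 6.0]
opening: 0.1
grasp_force: 58.9
```

```bash
python3 - <<'E'
from h import *
o=telemetry.get_obs(); print(o['eef_pos'],o['opening'],o['grasp_force'],o['wrist_force'],o['time_s'])
c=shot('side'); print(spotter.landmark_of('slide_carrier','side'))
w=shot('wrist'); print(spotter.landmark_of('slide_carrier','wrist'))
out=np.zeros((600,800,3),np.uint8)
out[:420,:440]=cv2.resize(c['pixels'][215:355,210:357][:,:,::-1],(440,420)); out[:,440:]=cv2.resize(w['pixels'][60:420,172:388][:,:,::-1],(360,600))
cv2.imwrite('pics/grasp.png',out)
E
```

```text
[ 0.51674971 -0.26112964  0.03380049] 0.10015001464460156 58.92223834991455 [-0.84460785  0.88402859  6.01854699] 10.775
[{'xyz': [0.5179, -0.259, 0.0009], 'conf': 0.96}, {'xyz': [0.3453, 0.0309, 0.0002], 'conf': 0.77}, {'xyz': [0.3954, -0.3014, -0.0021], 'conf': 0.68}]
[{'xyz': [0.3978, -0.2994, -0.0013], 'conf': 0.97}, {'xyz': [0.52, -0.2659, 0.0006], 'conf': 0.61}]
```

View pics/grasp.png

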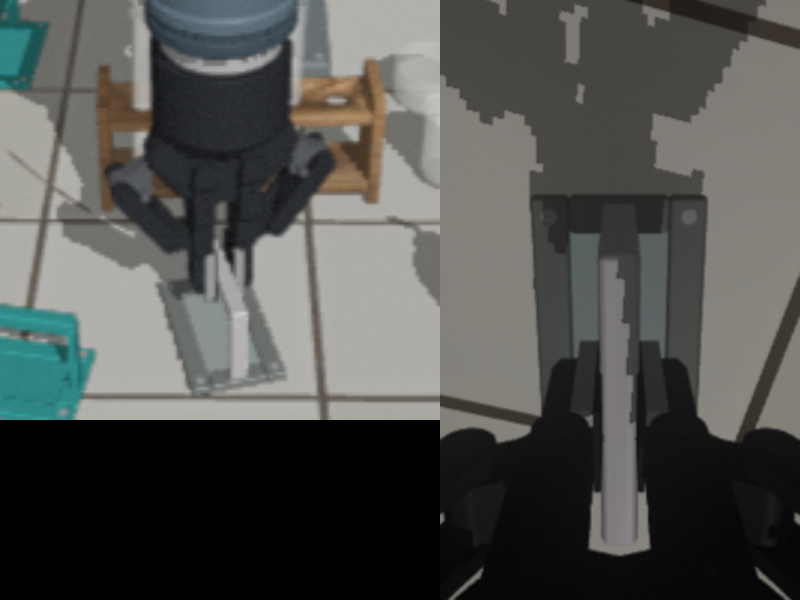

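Request:
{"api": "send_rows", "payload": {
  "series": [
    [[0,0,0],[0,0,20],1],
    [[0,0,0],[0,0,55],1],
    [[0,0,0],[0,0,95],1],
    [[0,0,0],[0,0,135],1],
    [[0,0,0],[0,0,170],1],
    [[0,0,0],[0,0,190],1],
    [[0,0,0],[0,0,195],1],
    [[0,0,0],[0,5,195],1],
    [[0,0,-2],[1,20,195],1],
    [[0,0,-4],[2,45,195],1]
  ]
}}

```text
time_s: 12.22
eef_pos: [0.5176, -0.2151, 0.2265]
eef_rot: [-0.001, 0.64, 0.768, -0.0]
wrist_force: [0.9, 1.0, -1.4]
opening: 0.099
grasp_force: 58.9
```

Request:
{"api": "send_rows", "payload": {
  "series": [
    [[0,0,-2],[2,35,0],1],
    [[0,0,-4],[3,70,0],1],
    [[0,0,-6],[5,105,0],1],
    [[0,0,-8],[6,140,0],1],
    [[0,0,-10],[7,175,0],1],
    [[0,0,-11],[8,210,0],1],
    [[0,0,-12],[9,235,0],1],
    [[0,0,-12],[9,245,0],1],
    [[0,0,-12],[9,248,0],1],
    [[0,0,-12],[9,248,0],1]
  ]
}}

```text
time_s: 13.48
eef_pos: [0.5274, 0.0315, 0.2279]
eef_rot: [-0.0, 0.717, 0.698, -0.0]
wrist_force: [0.2, 0.2, -2.0]
opening: 0.103
grasp_force: 58.8
```

Request:
{"api": "send_rows", "payload": {
  "series": [
    [[0,0,0],[0,0,-20],1],
    [[0,0,0],[0,0,-45],1],
    [[0,0,0],[0,0,-70],1],
    [[0,0,0],[0,0,-90],1],
    [[0,0,0],[0,0,-100],1],
    [[0,0,0],[0,0,-100],1],
    [[0,0,0],[0,0,-100],1]
  ]
}}

```text
time_s: 14.35
eef_pos: [0.5283, 0.0317, 0.1292]
eef_rot: [0.001, 0.717, 0.698, 0.0]
wrist_force: [0.5, -1.1, -0.1]
opening: 0.102
grasp_force: 58.8
```

```bash
python3 - <<'E'
from h import *
o=telemetry.get_obs(); print(o['eef_pos'],o['eef_rot'],o['opening'],o['grasp_force'],o['wrist_force'],o['torque'],o['time_s'])
t=q2R(o['eef_rot'])[:,1]; print('closing yaw',np.degrees(np.arctan2(t[1],t[0])))
I={}
for n in('top','side','wrist'):
  c=shot(n);I[n]=c
  for t in('slide_carrier','window'): print(n,t,[(np.round(d['xyz'],4),d['conf']) for d in spotter.landmark_of(t,n)])
out=np.zeros((600,800,3),np.uint8)
out[:300,:400]=cv2.resize(I['top']['pixels'][165:255,195:315][:,:,::-1],(400,300))
out[300:,:400]=cv2.resize(I['side']['pixels'][150:270,210:370][:,:,::-1],(400,300))
out[:,400:]=cv2.resize(I['wrist']['pixels'][60:420,160:400][:,:,::-1],(400,600))
cv2.imwrite('pics/hold.png',out)
E
```

```text
[0.52825905 0.03172791 0.12923732] [6.59543709e-04 7.16554987e-01 6.97530166e-01 4.28031206e-04] 0.1023372033970442 58.80200922489166 [ 0.53781691 -1.05520703 -0.07289376] [0.01056194 0.01904988 0.01277576] 14.35
closing yaw -1.5415854700715375
top slide_carrier [(array([0.3436, 0.0297, 0.0008]), 0.93), (array([ 0.3955, -0.3008,  0.0017]), 0.59), (array([0.5324, 0.0256, 0.0956]), 0.51)]
top window [(array([0.5247, 0.0312, 0.0413]), 0.87)]
side slide_carrier [(array([ 0.3954, -0.3003,  0.0009]), 0.93), (array([ 0.3466,  0.0304, -0.0023]), 0.86), (array([0.5275, 0.0341, 0.0969]), 0.57)]
side window [(array([0.5288, 0.028 , 0.0367]), 0.78)]
wrist slide_carrier [(array([0.5277, 0.0287, 0.0962]), 0.85)]
wrist window []
```

View pics/hold.png

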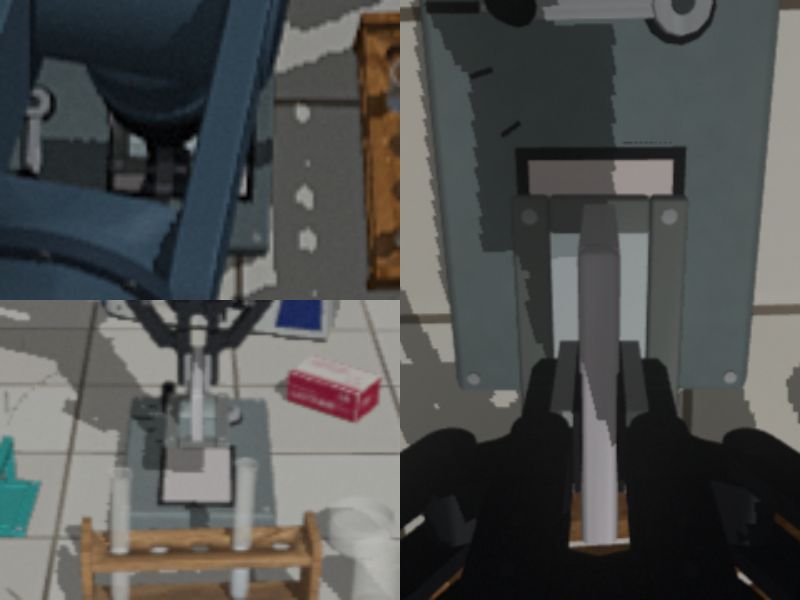

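```bash
python3 - <<'E'
from h import *
c=shot('wrist'); s=5/3
A=lambda u,v,z: ray(c,((u-400)/s+160-.2,v/s+60-.2),z)
y=np.radians(-1); ey=np.array([-np.sin(y),np.cos(y),0])
for nm,p,q,z,h in(('carrier',(513,197),(688,196),.1014,.045),('window',(528,160),(673,160),.04,.047)):
    a,b=A(*p,z),A(*q,z); d=b-a; print(nm,a,b,np.linalg.norm(d),'yaw',np.degrees(np.arctan2(d[1],d[0])),'centre',(a+b)/2-h*ey)
# bar ends, top face z=TCP+.0222
a,b=A(602,248,.0954+.056),A(600,545,.0954+.056); print('bar',a,b,np.linalg.norm(a-b),(a+b)/2)
E
```

```text
carrier [0.5022098  0.07752274 0.1014    ] [0.55659691 0.07644111 0.1014    ] 0.054397861754474655 yaw -1.1393177860175736 centre [0.528618   0.03198878 0.1014    ]
window [0.49961097 0.07944963 0.04      ] [0.55966183 0.07790667 0.04      ] 0.06007067646091025 yaw -1.4718426614800564 centre [0.52881614 0.03168531 0.04      ]
bar [0.52958278 0.07626733 0.1514    ] [ 0.52697778 -0.00976949  0.1514    ] 0.08607624863868983 [0.52828028 0.03324892 0.1514    ]
```

Request:
{"api": "send_rows", "payload": {
  "series": [
    [[0,0,0],[0,0,-10],1],
    [[0,0,0],[0,0,-20],1],
    [[0,0,0],[0,0,-30],1],
    [[0,0,0],[0,0,-36],1],
    [[0,0,0],[0,0,-40],1],
    [[0,0,0],[0,0,-40],1],
    [[0,0,0],[0,0,-40],1],
    [[0,0,0],[0,0,-40],1],
    [[0,0,0],[0,0,-40],1],
    [[0,0,0],[0,0,-40],1]
  ]
}}

```text
time_s: 16.1
eef_pos: [0.5276, 0.0321, 0.0884]
eef_rot: [0.0, 0.716, 0.698, 0.0]
wrist_force: [-0.4, -0.6, -2.1]
opening: 0.105
grasp_force: 58.8
```

```bash
python3 - <<'E'
from h import *
o=telemetry.get_obs(); print(o['eef_pos'],R.from_matrix(q2R(o['eef_rot'])).as_matrix().round(4),o['grasp_force'],o['wrist_force'],np.abs(o['dq']).max(),o['time_s'])
for n in('side','wrist'):
  c=shot(n,n+'_end.png')
  for t in('slide_carrier','dimmer_knob','window'): print(n,t,[(np.round(d['xyz'],4),d['conf']) for d in spotter.landmark_of(t,n)])
out=np.zeros((600,800,3),np.uint8)
a=cv2.imread('pics/side_end.png');b=cv2.imread('pics/wrist_end.png')
out[:,:400]=cv2.resize(a[130:280,220:320],(400,600)); out[:,400:]=cv2.resize(b[60:420,160:400],(400,600))
cv2.imwrite('pics/end.png',out)
E
```

```text
[0.52760319 0.03210051 0.08842465] [[ 2.660e-02  9.996e-01  3.000e-04]
 [ 9.996e-01 -2.660e-02 -1.000e-04]
 [-1.000e-04  3.000e-04 -1.000e+00]] 58.80467355251312 [-0.37770803 -0.57724174 -2.08319244] 0.0011334162578407858 16.1
side slide_carrier [(array([ 0.3937, -0.297 , -0.0028]), 0.8), (array([0.5259, 0.0342, 0.0539]), 0.62)]
side dimmer_knob [(array([0.4976, 0.1396, 0.0687]), 0.47)]
side window [(array([0.5285, 0.0312, 0.0406]), 0.81)]
wrist slide_carrier [(array([0.5238, 0.0318, 0.0549]), 0.76), (array([0.3446, 0.0358, 0.0017]), 0.73)]
wrist dimmer_knob [(array([0.4993, 0.1386, 0.068 ]), 0.72)]
wrist window []
```

View pics/end.png

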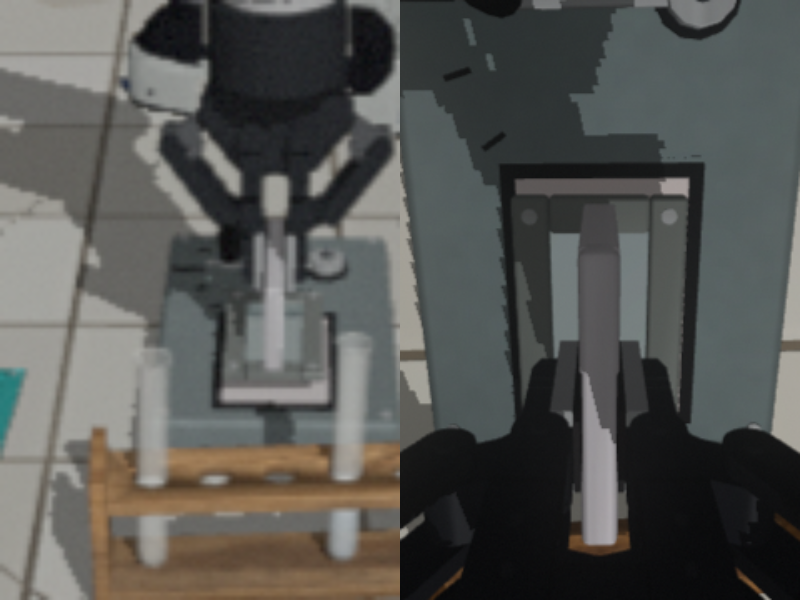

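The carrier hangs level and centred over the window (rim at columns 500–705, carrier at 513–688) with no contact. The lever is still on its mark.

```bash
python3 -c "
from h import *
print(ctrl.hand_in())"
```

```text
the job is handed in; nothing more can be done
None
```

The job is handed in: the dimmer lever was set to the long middle mark and released, then the slide carrier was lifted over the rack. It is now held still and level, about 15 mm above the window and centred to within about 1 mm by my camera measurements. The hand-in returned no verdict.

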